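# Ready the rotary: start line up, tailstock held open

### The job

Get the engraver's rotary ready for the next rolling-pin blank: roll the wooden blank along the cutting mat, without lifting it, until its red start line is on top, and leave it lying there on the mat. Then pull the spring-loaded tailstock knob out until the pointer stands over the red marker clip on the scale, and keep holding it there: your program finishes while still holding the tailstock open, so that I can drop the blank between the centres. Leave everything else on the table where it is.

Things in the scene. Friction and masses are not known exactly. Their poses are not given: they have to be found in the camera images.
- blank: wooden rolling-pin blank, cylinder 44 mm dia, 200 long, 0.15 to 0.31 kg, lying on the mat. Origin: middle of its axis, 25 above the table. y axis along its length; z axis points at the red start line, an 8 mm stripe of full length (a tick on each end): line on top = z straight up. Starts with the line 80 degrees off the top, on the side away from the robot. Rolls freely, stays if left at rest
- mat: green cutting mat with a pale grid, fixed flat on the table, 220 (x) x 300 (y) mm, 3 thick. Origin: centre of its underside; z up. The blank starts within 30 degrees of the mat's y axis
- rotary: chuck rotary of a laser engraver, fixed. Origin on the table under the blue tailstock pillar (50 x 50 mm, top at 107); x axis horizontal along the line of centres (at height 85) to the headstock and steel chuck, z up. Aluminium base 590 x 90, top at 26, from x = -109 to +481; headstock top at 128. The tailstock opens along the rotary's -x
- quill (a joint): travel (m) of the sprung tailstock quill; its live centre, pointer and knob move as one. 0 = at rest, sprung towards the headstock; grows as the knob is pulled along the rotary's -x; stop at 0.065. The spring pulls it back with 4 N at 0, 12 N at the stop, and shuts it when let go
- knob (a point): middle of the waist of the black pull knob at the quill's outer end, axis along the rotary's x at height 85 mm. Waist 30 dia, 27 long; beyond it on the -x side a flange 42 dia, 7 thick. Nothing beside or above the knob; below it base, scale and pointer reach up to 43. On the +x side, 11 mm from the waist, a yoke 20 wide, top at 95, then the pillar 22 mm from the waist
- pointer (a point): tip of the black pointer that moves with the quill above the white scale on the base; it lies 27.5 mm on the rotary's +x side of knob. Axes as the rotary's
- marker (a point): middle of the red clip on the white scale, at pointer height; clip 10 mm wide along the rotary's x, fixed, 30 to 50 mm on the -x side of the pointer's rest place. Axes as the rotary's
- caliper: bystander, loose: sliding caliper lying flat, 230 x 58 mm, 15 thick; origin at the centre of its underside; lies along its x axis
- pencil_pot: bystander, loose: aluminium pot of pencils, 76 dia x 95 (pencils to 155); origin at the centre of its underside
- tape: bystander, loose: roll of masking tape lying flat, 100 dia x 25; origin at the centre of its underside
- screwdriver: bystander, loose: screwdriver with orange handle, 200 long; origin at the centre of its underside; lies along its x axis
- gear: bystander, loose: small orange printed gear, 53 dia x 26; origin at the centre of its underside
- spool: bystander, loose: reel of orange filament lying flat, 200 dia x 66; origin at the centre of its underside
- cleaner: bystander, loose: white cleaner bottle with red cap, 66 dia x 160, standing; origin at the centre of its underside
Mind the look-alikes: they are no part of the job. Leave any pink look-alike of the blank alone.

How it is judged:
By the outcome, as a careful person would: the job done as asked, in the order asked, and still so for the second after the job is handed in, while the arm keeps its last pose, push and grip.
It also fails if it takes over 61 s, if anything falls off the work surface, if the arm or the gripper's body presses on something with over 40 N, if the wrist force passes 120 N, or if a joint passes its speed limit or range.

### The arm

A 6-joint arm with a two-finger parallel gripper is mounted at the origin on the work surface. World frame = base frame: x ahead of the robot, y to its left, z up, the work surface at z = 0. Lengths are in m, angles in rad, forces in N, time in s.
With the tool pointing down it reaches from about 0.25 to 0.725 m from the base axis. Payload 4 kg.
Tool frame: the origin (TCP) lies midway between the tips of the shut fingers; the grasp point (between the pads) lies 19 mm behind it; z points along the fingers, y is the line along which they close (so a half turn about z gives the same grasp; the last joint's range is limited). The gripper opens to 85 mm and grips with 20 to 120 N. Pads are 22 mm wide; open, the fingers measure 114 mm over their backs; the gripper's body (76 mm by 85 mm) begins 54 mm behind the grasp point. The pads swing forward as they close: fully open they stand 13 mm farther back than shut.
Start: joints at [1.183, 0.241, 0.005, 1.335, 0, 1.571], TCP at [0.189, 0.463, 0.231] pointing down, gripper open.
Joint ranges: [-2.72, 2.72], [-1.05, 1.87], [-1.09, 1.28], [-1.99, 2.15], [-1.42, 1.44], [-3.14, 3.14]. Speed limits (rad/s): [2.79, 2.79, 3.14, 3.14, 3.14, 3.14].

### API

Orientations are given as a unit quaternion [x, y, z, w].
In Python, from workcell import bot gives the robot as it stands.
- The arm moves only by the tool move_arm, never from a script. Its argument "motion" is a list of rows, each an object of numbers: "x", "y", "z": the shift along the tool's x, y, z in cm; "yaw": the turn about the tool's z in degrees. A call has 1 to 20 rows; each row is the pose to reach, as a shift and turn from the pose commanded when the call began, along the tool's axes at that moment; what a row does not reach only later rows make up. A row lasts 1/8 s, in which the tool goes at most 62.5 mm and 10.7 degrees, less where a joint would pass 70% of its speed; a pose out of reach is approached as far as the arm can. A call with a gripper value outside its range is refused whole. "gripper" is the opening, from -1 (shut) to 1 (fully open), set as the call begins (left out, the last holds). The fingers move at their own pace and stop on an object; the grip force is fixed at half the most. Time passes only in rows, so rows that repeat a pose let the fingers close. It gives the time, the measured TCP pose, the force, the opening and the grip force at its end, in the units of the state.
- bot.get_obs(): the state, without advancing time (a new reading comes with each control period).
- bot.camera(name): name is "side" or "top"; returns the picture (480x640x3 uint8, blue, green, red); there is no depth.
- bot.camera_model(name): a dict with "K" (3x3 intrinsics, pixels), "world_from_camera" (4x4, takes a point from camera to world coordinates). Camera axes: x right, y down, z forward; pixel columns grow to the right and rows downward; lengths in m; the calibration is good to about 2 mm. A picture is of the moment at which its call begins. camera_model takes no time and is no camera call.
- bot.job_done(): hands the job in; it is judged then, once.
Trained networks look in the newest picture that a camera, given by its name, has taken for a name from the list of things; names that differ only in an ending like _2 or _b are one class to them, and where a whole thing is asked for, a point or a joint stands for the part that bears it (a point fixed in the world has none). Each returns a list of dicts, best first, with "score" (0 to 1); they miss things now and then, are a little off and sometimes report something else, mostly with a low value. They report only what shows in the picture. A call takes as long as a camera call. They do not tell look-alikes from the thing itself.
- bot.cut_out(camera, name): "mask" (480x640 bool, what is visible of it) and "centre" ([row, column] in pixels, amid what is visible of it).
The state is a dict: "clock": time; "joint_pos": joint angles; "joint_vel": joint speeds; "tau": joint torques, N m; "eef_pos": TCP position; "tool_rot": TCP orientation; "ft_force": force on the tool from outside, world axes, zero at the start; "ft_torque": the same for the moment, N m; "grip_width": finger opening in m; "grasp_force": force on a finger pad.
Only numpy, scipy, OpenCV 4.12 (cv2) and the standard library are available. Lean on these libraries where they do the work, as an engineer would, in place of code of your own. Each camera call takes 0.05 s, during which the arm holds its last target. There are 200 camera calls.

## Working session

There is one attempt and no reset: what is moved stays moved. The work goes in short steps, Python scripts to look and compute and a tool call to move; the robot and the scene stay as the last step left them, time stands still between calls to the robot, and variables do not carry over. Pictures are saved under pics/ and viewed, at most 10 in all, crops included, and the job is handed in when it is done.

Besides the shell and the picture viewer there is one more tool, called after "Emit:" by a JSON object that holds its "fn" and its "kwargs", one argument or row to a line. move_arm: Moves the arm, as the interface text tells. Its arguments: {"type":"object","properties":{"motion":{"type":"array"},"gripper":{"type":"number"}},"required":["motion"]}

```bash
mkdir -p pics; cat > h.py <<'E'
from workcell import bot
import numpy as np, cv2
def ray(cam,row,col):
    m=bot.camera_model(cam);K=np.array(m["K"]);T=np.array(m["world_from_camera"])
    d=T[:3,:3]@np.linalg.solve(K,[col,row,1.]);return T[:3,3],d
def onz(cam,row,col,z):
    o,d=ray(cam,row,col);return o+d*(z-o[2])/d[2]
def proj(cam,p):
    m=bot.camera_model(cam);K=np.array(m["K"]);T=np.linalg.inv(np.array(m["world_from_camera"]))
    q=K@(T[:3,:3]@np.array(p)+T[:3,3]);return q[1]/q[2],q[0]/q[2]
E
python3 - <<'E'
from h import *
np.set_printoptions(precision=4,suppress=True)
for c in("top","side"):
    im=bot.camera(c);cv2.imwrite(f"pics/{c}0.png",im)
    print(c,np.array(bot.camera_model(c)["world_from_camera"]),bot.camera_model(c)["K"])
    for n in("blank","mat","rotary","quill","knob","marker"):
        try:
            for d in bot.cut_out(c,n)[:3]:print(c,n,round(d["score"],2),np.round(d["centre"]),d["mask"].sum())
        except Exception as e:print(n,e)
print(bot.get_obs())
E
```

```text
top [[-0.0866 -0.9742  0.2084  0.2658]
 [-0.9962  0.0859 -0.0124  0.0301]
 [-0.0058 -0.2087 -0.978   1.2785]
 [ 0.      0.      0.      1.    ]] [[484.0123   0.     316.5973]
 [  0.     484.0123 236.7267]
 [  0.       0.       1.    ]]
top blank 0.83 [352. 219.] 1455
top blank 0.73 [317. 400.] 1457
top blank 0.59 [225. 269.] 1349
top mat 0.63 [241. 267.] 7658
top rotary 0.96 [147. 402.] 7184
top quill 0.71 [219. 390.] 543
top knob 0.71 [219. 392.] 539
top marker 0.17 [194. 390.] 552
side [[ 0.8167 -0.3778  0.4363 -0.0862]
 [-0.5771 -0.5382  0.6143 -0.8488]
 [ 0.0028 -0.7534 -0.6575  1.0065]
 [ 0.      0.      0.      1.    ]] [[476.6829   0.     310.1547]
 [  0.     476.6829 245.8059]
 [  0.       0.       1.    ]]
side blank 0.84 [338. 283.] 1231
side blank 0.71 [231. 300.] 639
side blank 0.25 [277. 360.] 541
side mat 0.6 [245. 285.] 3526
side rotary 0.55 [273. 429.] 7100
side quill 0.55 [277. 357.] 508
side knob 0.88 [273. 359.] 512
{'clock': 0.7, 'joint_pos': array([1.183 , 0.2406, 0.005 , 1.3352, 0.    , 1.5708]), 'joint_vel': array([-0.0016,  0.0015,  0.0006,  0.0017,  0.0003, -0.0013]), 'tau': array([  0.0001, -37.2081,  25.2639,   0.001 ,   0.    ,  -0.    ]), 'eef_pos': array([0.1891, 0.4629, 0.2313]), 'tool_rot': array([ 0.1927,  0.9813,  0.    , -0.    ]), 'ft_force': array([-0.5535, -0.8442,  0.5431]), 'ft_torque': array([ 0.0243, -0.0105, -0.0159]), 'grasp_force': 0.0, 'grip_width': 0.08532795565274542}
```

View pics/top0.png

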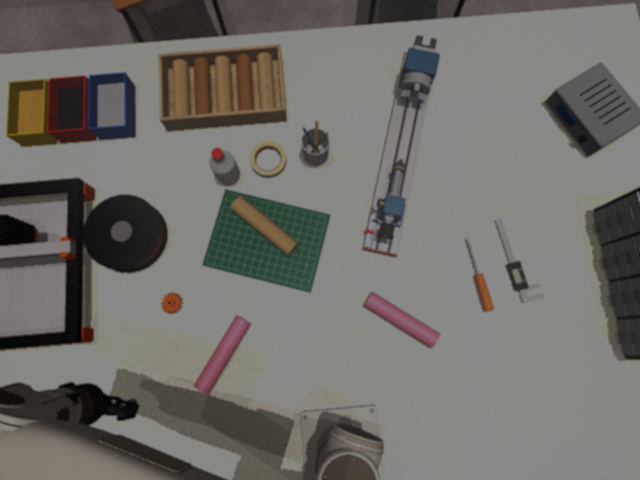

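View pics/side0.png

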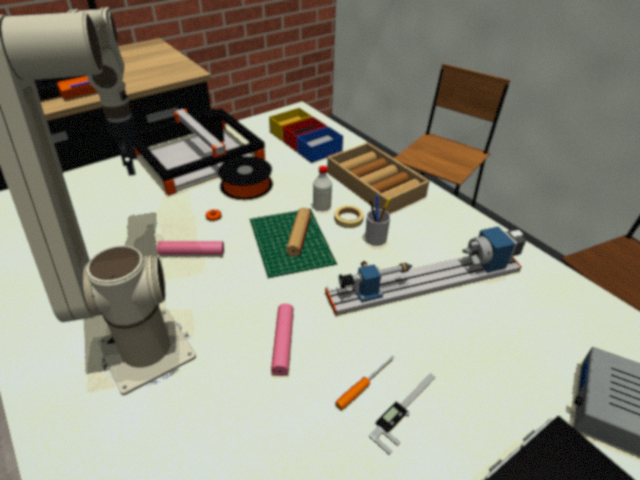

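The wanted blank is the wooden one on the mat at top px (row 225, col 265). It could be confused with the pink cylinders at (352,220) and (318,400), or the tray cylinders at about (85,180–270). The rotary tailstock is at (210,390), with the knob at about (230,385). There is something red near (232,370).

```bash
python3 - <<'E'
from h import *
np.set_printoptions(precision=4,suppress=True)
im=bot.camera("top")
a=cv2.resize(im[185:300,200:335],None,fx=4,fy=4,interpolation=cv2.INTER_CUBIC)
b=cv2.resize(im[175:265,350:420],None,fx=5,fy=5,interpolation=cv2.INTER_CUBIC)
c=np.zeros((460,900,3),np.uint8);c[:460,:540]=a;c[:450,545:545+350]=b;cv2.imwrite("pics/c1.png",cv2.resize(c,(800,409)))
for d in bot.cut_out("top","blank"):
    r,cc=d["centre"]
    if r<260 and r>150:
        m=d["mask"].astype(np.uint8);pts=cv2.findNonZero(m)
        box=cv2.boxPoints(cv2.minAreaRect(pts));print("box",box)
        print(np.array([onz("top",p[1],p[0],.025) for p in box]), onz("top",r,cc,.03))
for n in("mat","rotary","tape","pencil_pot","cleaner","spool","gear"):
    for d in bot.cut_out("top",n)[:1]:
        box=cv2.boxPoints(cv2.minAreaRect(cv2.findNonZero(d["mask"].astype(np.uint8))))
        print(n,d["score"],onz("top",*d["centre"],.01));
        if n in("mat","rotary"):print(np.array([onz("top",p[1],p[0],.003 if n=="mat" else .026) for p in box]))
# side image crop
bot.camera("side")
E
```

```text
box [[228.6948 207.2774]
 [239.3547 194.2104]
 [299.4911 243.269 ]
 [288.8312 256.336 ]]
[[0.6342 0.2424 0.025 ]
 [0.6682 0.2119 0.025 ]
 [0.5192 0.0607 0.025 ]
 [0.4868 0.0914 0.025 ]] [0.5793 0.1351 0.03  ]
box [[202.4412 154.7353]
 [224.0588 141.7647]
 [245.147  176.9118]
 [223.5294 189.8824]]
[[0.7903 0.3071 0.025 ]
 [0.8231 0.246  0.025 ]
 [0.7158 0.1935 0.025 ]
 [0.6842 0.2539 0.025 ]] [0.7465 0.2504 0.03  ]
mat 0.68 [0.5312 0.1473 0.01  ]
[[ 0.4872  0.3282  0.003 ]
 [ 0.7058  0.2626  0.003 ]
 [ 0.5978 -0.0324  0.003 ]
 [ 0.3858  0.0425  0.003 ]]
rotary 0.79 [ 0.7728 -0.2459  0.01  ]
[[ 0.4875 -0.0976  0.026 ]
 [ 1.1183 -0.3027  0.026 ]
 [ 1.0837 -0.4032  0.026 ]
 [ 0.4586 -0.1893  0.026 ]]
tape 0.59 [0.8061 0.1262 0.01  ]
pencil_pot 0.67 [ 0.7975 -0.0031  0.01  ]
cleaner 0.95 [0.7594 0.2604 0.01  ]
spool 0.94 [0.5916 0.5202 0.01  ]
gear 0.81 [0.3943 0.4039 0.01  ]
```

View pics/c1.png

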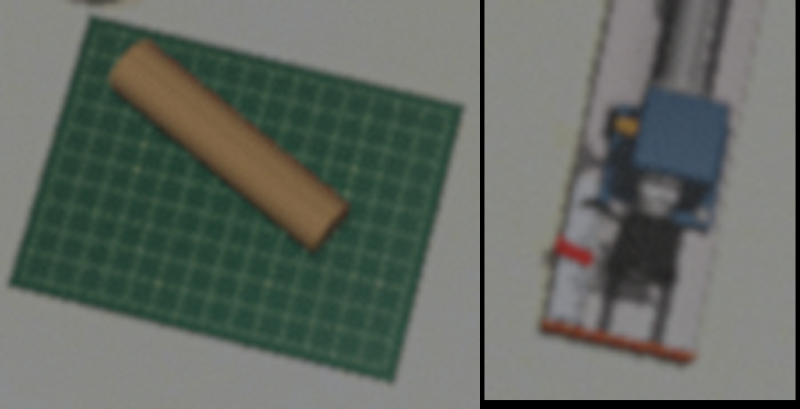

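```bash
cat > meas.py <<'E'
from h import *
np.set_printoptions(precision=4,suppress=True)
def red(im,lo=60):
    i=im.astype(int);return ((i[...,2]-np.maximum(i[...,0],i[...,1]))>lo)
t=bot.camera("top");s=bot.camera("side")
def blobs(m):
    n,l,st,ce=cv2.connectedComponentsWithStats(m.astype(np.uint8))
    return [(np.round(ce[k],1),st[k]) for k in range(1,n) if st[k][4]>3]
print("top red",[b for b in blobs(red(t)) if 355<b[0][0]<420 and 200<b[0][1]<270])
print("side red",[b for b in blobs(red(s)) if 250<b[0][0]<400 and 190<b[0][1]<320])
a=cv2.resize(s[195:265,275:335],None,fx=6,fy=6,interpolation=cv2.INTER_CUBIC)
b=cv2.resize(s[245:320,315:395],None,fx=5,fy=5,interpolation=cv2.INTER_CUBIC)
c=np.zeros((420,780,3),np.uint8);c[:420,:360]=a;c[:375,370:770]=b
import sys
cv2.imwrite(f"pics/{sys.argv[1]}.png",c)
E
python3 meas.py s1
```

```text
top red [(array([369.7, 231.3]), array([366, 229,   8,   5,  19], dtype=int32))]
side red [(array([330.7, 300.2]), array([326, 289,  10,  23,  47], dtype=int32))]
```

View pics/s1.png

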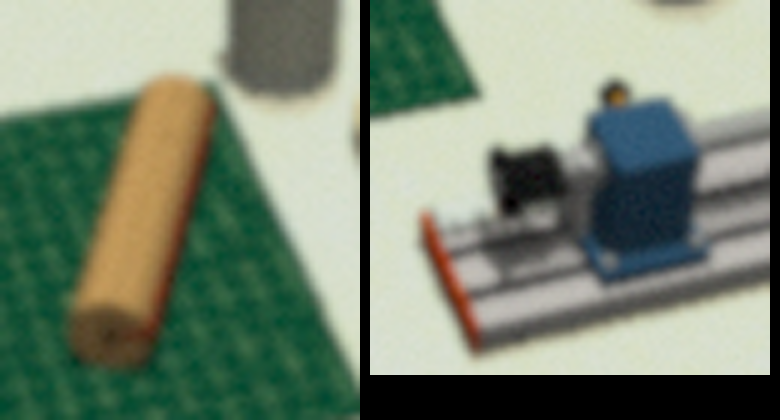

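```bash
python3 - <<'E'
from h import *
np.set_printoptions(precision=4,suppress=True)
f=lambda x,y:(175+y*1.125/5,350+(x*1.125-545)/5)
def P(x,y,z):return onz("top",*f(x,y),z)
e1,e2=P(545,326,.026),P(692,357,.026);print("end",e1,e2,np.linalg.norm(e1-e2))
c=[P(*q,.107) for q in((648,88),(730,105),(712,190),(635,180))];print("pillar",np.array(c),np.mean(c,0))
m=onz("top",231.3,369.7,.038);print("marker",m)
print("pointer?",P(592,204,.038)); print("knob top",P(640,252,.1))
o,d=ray("side",280.4,347);print("knob side z.085",onz("side",280.4,347,.085),"top",P(640,252,.085))
# long base edges: fit direction using bright/dark edges of mask
for dd in bot.cut_out("top","rotary")[:1]:
    M=dd["mask"];L=[];R=[]
    for r in range(130,240,2):
        k=np.where(M[r])[0]
        if len(k):L.append(onz("top",r,k[0],.026));R.append(onz("top",r,k[-1]+1,.026))
    for S in(L,R):
        v=cv2.fitLine(np.array(S)[:,:2].astype(np.float32),cv2.DIST_HUBER,0,.01,.01).ravel();print("edge",v)
for dd in bot.cut_out("side","rotary")[:1]:pass
t=bot.get_obs();print(t["clock"])
E
```

```text
end [ 0.4906 -0.1063  0.026 ] [ 0.4645 -0.1907  0.026 ] 0.08829960373521319
pillar [[ 0.6075 -0.1703  0.107 ]
 [ 0.5934 -0.2153  0.107 ]
 [ 0.5451 -0.1991  0.107 ]
 [ 0.5546 -0.1568  0.107 ]] [ 0.5751 -0.1854  0.107 ]
marker [ 0.5324 -0.1258  0.038 ]
pointer? [ 0.5593 -0.1407  0.038 ]
knob top [ 0.5147 -0.1558  0.1   ]
knob side z.085 [ 0.5247 -0.1621  0.085 ] top [ 0.5179 -0.1582  0.085 ]
edge [ 0.952  -0.3061  0.6497 -0.1544]
edge [ 0.9507 -0.3102  0.6568 -0.2531]
1.4
```

The side crop shows the red line low on the blank's right (away) side, about (200,150)–(150,330), which confirms the wanted blank. It has to roll along (-0.716, +0.698) in world. Moving above it now.

Emit:
{"fn": "move_arm", "kwargs": {
  "motion": [
    {"x": -4,"y": -1.2,"yaw": 2},
    {"x": -8,"y": -2.4,"yaw": 4},
    {"x": -12,"y": -3.6,"yaw": 6},
    {"x": -16,"y": -4.8,"yaw": 8},
    {"x": -20,"y": -6,"yaw": 10},
    {"x": -24,"y": -7.2,"yaw": 12},
    {"x": -28,"y": -8.4,"yaw": 14},
    {"x": -32,"y": -9.6,"yaw": 16},
    {"x": -36,"y": -10.8,"yaw": 18},
    {"x": -40,"y": -12,"z": 3,"yaw": 20},
    {"x": -44,"y": -13.2,"z": 6,"yaw": 22},
    {"x": -48.4,"y": -14.5,"z": 10,"yaw": 22.1},
    {"x": -48.4,"y": -14.5,"z": 14,"yaw": 22.1},
    {"x": -48.4,"y": -14.5,"z": 14,"yaw": 22.1}
  ],
  "gripper": 1
}}

```text
invalid input at $.motion[0]: expected keys x, y, z, yaw
```

Emit:
{"fn": "move_arm", "kwargs": {
  "motion": [
    {"x": -4,"y": -1.2,"z": 0,"yaw": 2},
    {"x": -8,"y": -2.4,"z": 0,"yaw": 4},
    {"x": -12,"y": -3.6,"z": 0,"yaw": 6},
    {"x": -16,"y": -4.8,"z": 0,"yaw": 8},
    {"x": -20,"y": -6,"z": 0,"yaw": 10},
    {"x": -24,"y": -7.2,"z": 0,"yaw": 12},
    {"x": -28,"y": -8.4,"z": 0,"yaw": 14},
    {"x": -32,"y": -9.6,"z": 0,"yaw": 16},
    {"x": -36,"y": -10.8,"z": 0,"yaw": 18},
    {"x": -40,"y": -12,"z": 3,"yaw": 20},
    {"x": -44,"y": -13.2,"z": 6,"yaw": 22},
    {"x": -48.4,"y": -14.5,"z": 10,"yaw": 22.1},
    {"x": -48.4,"y": -14.5,"z": 14,"yaw": 22.1},
    {"x": -48.4,"y": -14.5,"z": 14,"yaw": 22.1}
  ],
  "gripper": 1
}}

```text
clock: 3.15
eef_pos: [0.5793, 0.1443, 0.0874]
tool_rot: [0.378, 0.926, -0.003, -0.004]
ft_force: [-0.5, 0.5, -0.7]
grip_width: 0.0854
grasp_force: 0.0
```

```bash
cat > look.py <<'E'
from h import *
import sys
t=bot.camera("top");s=bot.camera("side")
a=cv2.resize(s[165:265,255:355],None,fx=4,fy=4,interpolation=cv2.INTER_CUBIC)
b=cv2.resize(t[185:285,210:310],None,fx=4,fy=4,interpolation=cv2.INTER_CUBIC)
cv2.imwrite(f"pics/{sys.argv[1]}.png",np.hstack([a,b]))
o=bot.get_obs();print(o["eef_pos"],o["ft_force"],o["tool_rot"])
E
python3 look.py l1
```

```text
[0.58237394 0.1458785  0.09202962] [-0.58731536  0.25698735  0.18637313] [3.77027209e-01 9.26202182e-01 3.48889601e-05 3.60146394e-06]
```

View pics/l1.png

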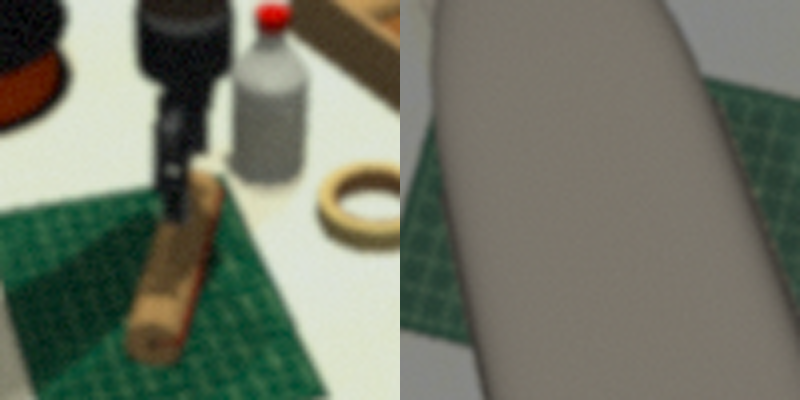

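The side crop shows the fingers (175,215) above the blank's middle, with the line still on the right side. The arm hides the top view. Lowering to touch the top.

Emit:
{"fn": "move_arm", "kwargs": {
  "motion": [
    {"x": 0,"y": 0,"z": 2.5,"yaw": 0},
    {"x": 0,"y": 0,"z": 4.5,"yaw": 0},
    {"x": 0,"y": 0,"z": 5.4,"yaw": 0},
    {"x": 0,"y": 0,"z": 5.4,"yaw": 0},
    {"x": 0,"y": 0,"z": 5.4,"yaw": 0}
  ]
}}

```text
clock: 3.88
eef_pos: [0.5834, 0.1461, 0.0389]
tool_rot: [0.377, 0.926, 0.001, 0.001]
ft_force: [-0.4, 1.0, 0.2]
grip_width: 0.0856
grasp_force: 0.0
```

Emit:
{"fn": "move_arm", "kwargs": {
  "motion": [
    {"x": 0,"y": 0,"z": 0.2,"yaw": 0},
    {"x": 0,"y": 0,"z": 0.2,"yaw": 0}
  ]
}}

```text
clock: 4.12
eef_pos: [0.5825, 0.1456, 0.0356]
tool_rot: [0.377, 0.926, 0.0, 0.0]
ft_force: [0.1, 0.0, 0.3]
grip_width: 0.0855
grasp_force: 0.0
```

Emit:
{"fn": "move_arm", "kwargs": {
  "motion": [
    {"x": 0,"y": 0,"z": 0.1,"yaw": 0},
    {"x": 0,"y": 0,"z": 0.1,"yaw": 0}
  ]
}}

```text
clock: 4.38
eef_pos: [0.5822, 0.1456, 0.0342]
tool_rot: [0.377, 0.926, -0.0, -0.0]
ft_force: [0.1, -0.0, 1.0]
grip_width: 0.0855
grasp_force: 0.0
```

Emit:
{"fn": "move_arm", "kwargs": {
  "motion": [
    {"x": 0,"y": 0,"z": 0.1,"yaw": 0},
    {"x": 0,"y": 0,"z": 0.1,"yaw": 0}
  ]
}}

```text
clock: 4.62
eef_pos: [0.5825, 0.1455, 0.0337]
tool_rot: [0.377, 0.926, 0.0, 0.0]
ft_force: [-0.5, -1.4, 3.2]
grip_width: 0.0852
grasp_force: 1.5
```

Emit:
{"fn": "move_arm", "kwargs": {
  "motion": [
    {"x": 0,"y": 0,"z": 0.1,"yaw": 0},
    {"x": 0,"y": 0,"z": 0.1,"yaw": 0},
    {"x": 0.2,"y": 0,"z": 0.1,"yaw": 0},
    {"x": 0.6,"y": 0,"z": 0.1,"yaw": 0},
    {"x": 1.0,"y": 0,"z": 0.1,"yaw": 0},
    {"x": 1.4,"y": 0,"z": 0.1,"yaw": 0}
  ]
}}

```text
clock: 5.38
eef_pos: [0.5728, 0.1551, 0.0338]
tool_rot: [0.377, 0.926, 0.0, 0.001]
ft_force: [-1.7, -1.9, 9.4]
grip_width: 0.085
grasp_force: 4.3
```

Emit:
{"fn": "move_arm", "kwargs": {
  "motion": [
    {"x": 0.4,"y": 0,"z": 0,"yaw": 0},
    {"x": 0.8,"y": 0,"z": 0,"yaw": 0},
    {"x": 1.2,"y": 0,"z": 0,"yaw": 0},
    {"x": 1.5,"y": 0,"z": 0,"yaw": 0},
    {"x": 1.7,"y": 0,"z": 0,"yaw": 0},
    {"x": 1.7,"y": 0,"z": 0,"yaw": 0},
    {"x": 1.7,"y": 0,"z": 0,"yaw": 0}
  ]
}}

```text
clock: 6.25
eef_pos: [0.5607, 0.1671, 0.0337]
tool_rot: [0.377, 0.926, 0.0, 0.001]
ft_force: [-1.6, -1.4, 8.3]
grip_width: 0.0854
grasp_force: 4.3
```

```bash
python3 look.py l2
```

```text
[0.56066644 0.16706933 0.03371816] [-2.45848994 -1.89070729  8.64639362] [3.77240495e-01 9.26114918e-01 1.50004338e-04 8.62869123e-04]
```

View pics/l2.png

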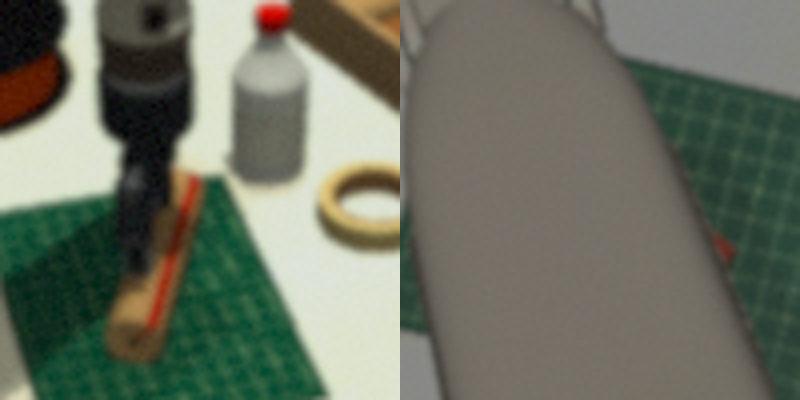

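The blank rolled about 40°: the red line is now on its upper right side at crop (180,250). Doing the second stroke.

Emit:
{"fn": "move_arm", "kwargs": {
  "motion": [
    {"x": 0,"y": 0,"z": -0.2,"yaw": 0},
    {"x": 0,"y": 0,"z": -1,"yaw": 0},
    {"x": -0.8,"y": 0,"z": -1,"yaw": 0},
    {"x": -1.55,"y": 0,"z": -1,"yaw": 0},
    {"x": -1.55,"y": 0,"z": -0.3,"yaw": 0},
    {"x": -1.55,"y": 0,"z": -0.3,"yaw": 0},
    {"x": -1.55,"y": 0,"z": 0,"yaw": 0},
    {"x": -1.55,"y": 0,"z": 0,"yaw": 0},
    {"x": -1.55,"y": 0,"z": 0,"yaw": 0}
  ]
}}

```text
clock: 7.48
eef_pos: [0.5714, 0.1559, 0.0335]
tool_rot: [0.377, 0.926, -0.0, 0.001]
ft_force: [-0.4, -3.1, 7.5]
grip_width: 0.0855
grasp_force: 3.7
```

```bash
cat > ang.py <<'E'
from h import *
np.set_printoptions(precision=4,suppress=True)
def line(cam,win):
    im=bot.camera(cam).astype(int);m=(im[...,2]-np.maximum(im[...,0],im[...,1]*1.0))
    r0,r1,c0,c1=win;M=np.zeros(m.shape,bool);M[r0:r1,c0:c1]=((im[...,2]>1.8*im[...,1])&(im[...,2]>70))[r0:r1,c0:c1]
    n,l,st,ce=cv2.connectedComponentsWithStats(M.astype(np.uint8),connectivity=8)
    k=1+np.argmax(st[1:,4]);return l==k
if __name__=="__main__":
    for cam,win in(("side",(200,262,270,330)),("top",(190,290,205,312))):
        try:
            M=line(cam,win);p=np.argwhere(M)
            v=cv2.fitLine(p[:,::-1].astype(np.float32),cv2.DIST_L2,0,.01,.01).ravel()
            print(cam,len(p),p.min(0),p.max(0))
            s=(p[:,::-1]-v[2:])@v[:2]
            for t in(s.min(),np.median(s),s.max()):
                q=v[2:]+t*v[:2];print("  ",q,onz(cam,q[1],q[0],.047))
        except Exception as e:print(cam,e)
E
python3 ang.py; python3 -c "
from h import *
print(bot.get_obs()['ft_force'],bot.get_obs()['eef_pos'])"
```

```text
side 36 [235 291] [247 296]
   [291.931  247.2824] [0.501  0.0738 0.047 ]
   [293.7116 241.4125] [0.5208 0.0936 0.047 ]
   [295.6858 234.9047] [0.5433 0.1162 0.047 ]
top attempt to get argmax of an empty sequence
[-0.95029    -2.88513804  7.80421077] [0.57144374 0.15586342 0.03355142]
```

Emit:
{"fn": "move_arm", "kwargs": {
  "motion": [
    {"x": 0.2,"y": 0,"z": 0,"yaw": 0},
    {"x": 0.6,"y": 0,"z": 0,"yaw": 0},
    {"x": 1.0,"y": 0,"z": 0,"yaw": 0},
    {"x": 1.4,"y": 0,"z": 0,"yaw": 0},
    {"x": 1.8,"y": 0,"z": 0,"yaw": 0},
    {"x": 2.2,"y": 0,"z": 0,"yaw": 0},
    {"x": 2.6,"y": 0,"z": 0,"yaw": 0},
    {"x": 2.9,"y": 0,"z": 0,"yaw": 0},
    {"x": 3.05,"y": 0,"z": 0,"yaw": 0},
    {"x": 3.05,"y": 0,"z": 0,"yaw": 0},
    {"x": 3.05,"y": 0,"z": 0,"yaw": 0},
    {"x": 3.05,"y": 0,"z": -0.2,"yaw": 0},
    {"x": 3.05,"y": 0,"z": -1,"yaw": 0},
    {"x": 3.05,"y": 0,"z": -4,"yaw": 0},
    {"x": 3.05,"y": 0,"z": -9,"yaw": 0}
  ]
}}

```text
clock: 9.45
eef_pos: [0.5477, 0.1774, 0.1213]
tool_rot: [0.377, 0.926, -0.002, -0.002]
ft_force: [1.0, -0.1, 0.6]
grip_width: 0.0851
grasp_force: 0.0
```

```bash
python3 - <<'E'
from h import *
from ang import line
np.set_printoptions(precision=4,suppress=True)
s=bot.camera("side")
M=line("side",(200,265,265,330));p=np.argwhere(M);print(len(p),p.min(0),p.max(0))
for r in range(p[:,0].min(),p[:,0].max()+1,5):
    c=p[p[:,0]==r][:,1]
    if len(c):print(r,c.min(),c.max(),onz("side",r,c.mean()+.0,.047))
for d in bot.cut_out("side","blank"):
    r,c=d["centre"]
    if 200<r<260 and 260<c<330:
        m=d["mask"]
        for r in range(205,262,6):
            k=np.where(m[r])[0]
            if len(k):print("mask",r,k.min(),k.max())
E
python3 look.py l3
```

```text
118 [207 282] [245 295]
207 294 294 [0.6208 0.2415 0.047 ]
212 292 294 [0.6025 0.2202 0.047 ]
217 291 292 [0.5834 0.2004 0.047 ]
222 289 291 [0.5647 0.1811 0.047 ]
227 287 289 [0.5453 0.1632 0.047 ]
232 285 288 [0.5275 0.1448 0.047 ]
237 284 286 [0.5103 0.1269 0.047 ]
242 282 285 [0.4934 0.1094 0.047 ]
mask 211 289 300
mask 217 287 300
mask 223 284 298
mask 229 282 296
mask 235 280 294
mask 241 279 293
mask 247 277 291
mask 253 281 288
[0.5492499  0.17779757 0.12233498] [ 0.48495673 -0.32002936 -0.41916206] [3.77122609e-01 9.26163340e-01 5.01173621e-05 4.97535417e-05]
```

View pics/l3.png

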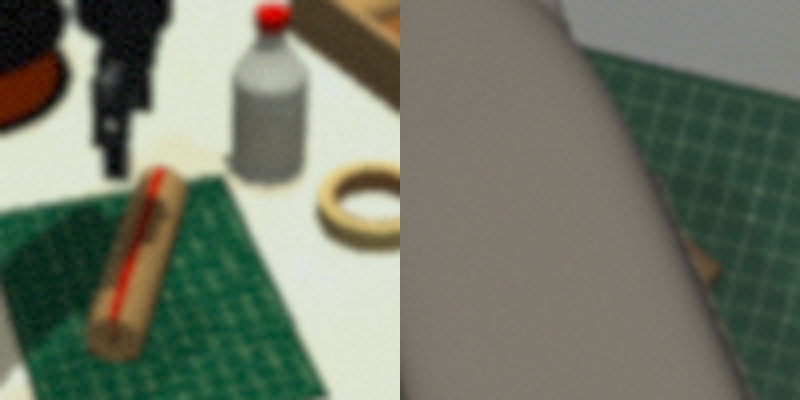

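The line (crop (155,170)–(115,320)) is at or near the top. Now moving above the knob to clear both views and check it properly.

Emit:
{"fn": "move_arm", "kwargs": {
  "motion": [
    {"x": -1,"y": -1.2,"z": -4,"yaw": -2},
    {"x": -4,"y": -4.8,"z": -6,"yaw": -5},
    {"x": -7.5,"y": -9,"z": -6,"yaw": -9},
    {"x": -11,"y": -13.2,"z": -6,"yaw": -13},
    {"x": -14.5,"y": -17.4,"z": -6,"yaw": -17},
    {"x": -18,"y": -21.6,"z": -6,"yaw": -21},
    {"x": -20.5,"y": -24.7,"z": -6,"yaw": -25},
    {"x": -21.9,"y": -26.4,"z": -6,"yaw": -26.4},
    {"x": -21.9,"y": -26.4,"z": -6,"yaw": -26.4},
    {"x": -21.9,"y": -26.4,"z": -6,"yaw": -26.4}
  ]
}}

```text
clock: 10.95
eef_pos: [0.521, -0.1634, 0.1811]
tool_rot: [0.156, 0.988, 0.0, -0.001]
ft_force: [-0.7, 0.3, 0.0]
grip_width: 0.0854
grasp_force: 0.0
```

```bash
cat > theta.py <<'E'
from h import *
from ang import line
from scipy.optimize import least_squares
np.set_printoptions(precision=4,suppress=True)
def run(cam,win):
    M=line(cam,win)
    mk=None
    for d in bot.cut_out(cam,"blank"):
        r,c=d["centre"]
        if win[0]<r<win[1] and win[2]<c<win[3]:mk=d["mask"];print(cam,"score",d["score"]);break
    p=np.argwhere(M)
    hull=lambda m:m
    cnt=max(cv2.findContours(mk.astype(np.uint8),cv2.RETR_EXTERNAL,cv2.CHAIN_APPROX_NONE)[0],key=len)
    rect=cv2.minAreaRect(cnt)
    lc=p.mean(0)
    # model: project whole cylinder, compare minAreaRect centre/angle & line centroid
    def model(x):
        cx,cy,a,th=x;u=np.array([np.cos(a),np.sin(a),0]);n=np.array([np.sin(a),-np.cos(a),0]);z=np.array([0,0,1.])
        P=[np.array([cx,cy,.025])+s*u+.022*(np.cos(t)*z+np.sin(t)*n) for s in(-.1,.1) for t in np.linspace(0,2*np.pi,40)]
        q=np.array([proj(cam,w)[::-1] for w in P],np.float32)
        R=cv2.minAreaRect(q);L=[proj(cam,np.array([cx,cy,.025])+s*u+.022*(np.cos(th)*z+np.sin(th)*n)) for s in(-.1,.1)]
        return R,np.array(L)
    def lang(b):
        b=cv2.boxPoints(b);e=[b[1]-b[0],b[2]-b[1]];e=max(e,key=np.linalg.norm);return np.arctan(e[0]/e[1])
    def res(x):
        R,L=model(x);d=L[1]-L[0];d/=np.linalg.norm(d);o=lc-L[0]
        return [R[0][0]-rect[0][0],R[0][1]-rect[0][1],60*(lang(R)-lang(rect)),d[0]*o[1]-d[1]*o[0]]
    s=least_squares(res,[.555,.173,.8,0],diff_step=1e-3)
    x=s.x;print(cam,"c",x[:2],"axis deg",np.degrees(x[2]),"theta deg",np.degrees(x[3]),"res",s.fun,len(p), "rect",rect[1],model(x)[0][1])
run("side",(195,268,262,330));run("top",(185,290,205,312))
im=bot.camera("top");o=bot.get_obs();print(o["eef_pos"],o["clock"])
b=cv2.resize(im[185:285,205:305],None,fx=4,fy=4,interpolation=cv2.INTER_CUBIC)
s=bot.camera("side");a=cv2.resize(s[225:325,310:410],None,fx=4,fy=4,interpolation=cv2.INTER_CUBIC)
cv2.imwrite("pics/l4.png",np.hstack([b,a]))
E
python3 theta.py
```

```text
side score 0.64Traceback (most recent call last):
  File "theta.py", line 30, in <module>
    run("side",(195,268,262,330));run("top",(185,290,205,312))
    ~~~^^^^^^^^^^^^^^^^^^^^^^^^^^
  File "theta.py", line 28, in run
    s=least_squares(res,[.555,.173,.8,0],diff_step=1e-3)
    return func(*args, **kwargs)
    result = trf(vector_fun.fun, vector_fun.jac, x0, f0, J0, lb, ub, ftol, xtol,
                 gtol, max_nfev, x_scale, loss_function, tr_solver,
                 tr_options.copy(), verbose, callback=callback_wrapped)
    return trf_no_bounds(
        fun, jac, x0, f0, J0, ftol, xtol, gtol, max_nfev, x_scale,
        loss_function, tr_solver, tr_options, verbose, callback=callback)
    J = jac(x)
    self._update_jac()
    ~~~~~~~~~~~~~~~~^^
    self.J = self.jac_wrapped(xp_copy(self.x), f0=self.f)
             ~~~~~~~~~~~~~~~~^^^^^^^^^^^^^^^^^^^^^^^^^^^^
    J, dct = approx_derivative(
             ~~~~~~~~~~~~~~~~~^
        self.fun,
        ^^^^^^^^^
    ...<2 lines>...
        **self.finite_diff_options,
        ^^^^^^^^^^^^^^^^^^^^^^^^^^^
    )
    ^
    J, _nfev = _den
[... 365 characters left out ...]
atleast_1d(self.fun(x, *self.args, **self.kwargs))
                      ~~~~~~~~^^^^^^^^^^^^^^^^^^^^^^^^^^^^^^
    return np.atleast_1d(self.fun(x))
                         ~~~~~~~~^^^
    return self.f(x, *self.args, **self.kwargs)
           ~~~~~~^^^^^^^^^^^^^^^^^^^^^^^^^^^^^^
  File "theta.py", line 26, in res
    R,L=model(x);d=L[1]-L[0];d/=np.linalg.norm(d);o=lc-L[0]
        ~~~~~^^^
  File "theta.py", line 20, in model
    q=np.array([proj(cam,w)[::-1] for w in P],np.float32)
                ~~~~^^^^^^^
  File "h.py", line 9, in proj
    m=bot.camera_model(cam);K=np.array(m["K"]);T=np.linalg.inv(np.array(m["world_from_camera"]))
ValueError: time passes only in moves, steps and waits
```

```bash
cat > h.py <<'E'
from workcell import bot
import numpy as np, cv2
C={c:(lambda m:(np.array(m["K"]),np.array(m["world_from_camera"]),np.linalg.inv(np.array(m["world_from_camera"]))))(bot.camera_model(c)) for c in("top","side")}
def ray(cam,row,col):
    K,T,_=C[cam];return T[:3,3],T[:3,:3]@np.linalg.solve(K,[col,row,1.])
def onz(cam,row,col,z):
    o,d=ray(cam,row,col);return o+d*(z-o[2])/d[2]
def proj(cam,p):
    K,_,T=C[cam];q=K@(T[:3,:3]@np.array(p)+T[:3,3]);return q[1]/q[2],q[0]/q[2]
E
sed -i 's/.8,0\],diff_step=1e-3/.8,.05],diff_step=1e-3/' theta.py; python3 theta.py
```

```text
side score 0.81
side c [0.5579 0.1752] axis deg 46.05063450150133 theta deg 0.30522637160698596 res [ 0. -0.  0. -0.] 114 rect (14.794440269470215, 50.88571548461914) (14.173057556152344, 50.14241027832031)Traceback (most recent call last):
  File "theta.py", line 30, in <module>
    run("side",(195,268,262,330));run("top",(185,290,205,312))
                                  ~~~^^^^^^^^^^^^^^^^^^^^^^^^^
  File "theta.py", line 13, in run
    cnt=max(cv2.findContours(mk.astype(np.uint8),cv2.RETR_EXTERNAL,cv2.CHAIN_APPROX_NONE)[0],key=len)
                             ^^^^^^^^^
AttributeError: 'NoneType' object has no attribute 'astype'
```

```bash
sed -i 's/^run("side".*/try: run("top",(185,290,205,312))\nexcept Exception as e:print(e)/' theta.py; python3 theta.py
```

```text
top score 0.57
top c [0.5536 0.1732] axis deg 46.418827496620466 theta deg 1.427933887553912 res [0. 0. 0. 0.] 229 rect (76.99366760253906, 16.554418563842773) (77.56617736816406, 16.803810119628906)
[ 0.5218 -0.1637  0.1824] 11.4
```

View pics/l4.png

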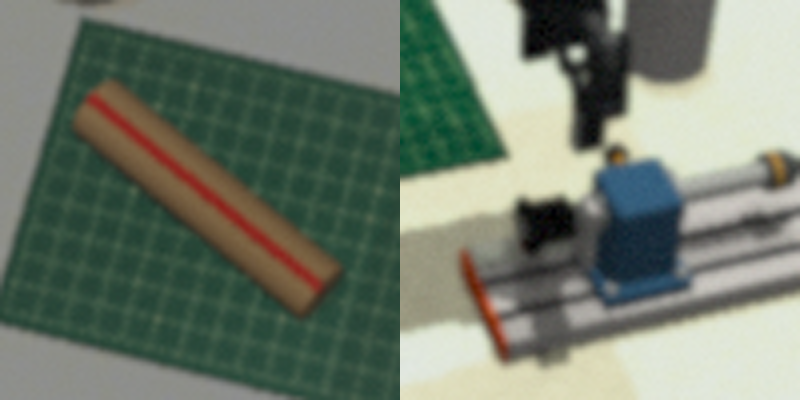

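The blank's line runs along its middle in the top view, and the fit gives 0.3–1.4° off the top, so that part is done. The knob is at side crop (547,225). Next I refine where it is.

```bash
python3 - <<'E'
from h import *
np.set_printoptions(precision=4,suppress=True)
u=np.array([.952,-.307,0]);K=np.array([.5215,-.164,.085])
for k,n in((-.0205,"flange out"),(-.0135,"flange in"),(0,"mid"),(.0135,"waist end")):print(n,proj("side",K+k*u))
o=np.array([.578,-.183,.107]);y=np.array([.307,.952,0])
for a,b in((-1,-1),(-1,1),(1,1),(1,-1)):print("pillar corner",a,b,proj("side",o+.025*(a*u+b*y)))
s=bot.camera("side")
for d in bot.cut_out("side","knob")[:1]:print(d["score"],d["centre"])
g=s[265:300,332:362].max(2);
for r in range(276,288,2):print(r,s[r,332:362].max(1))
E
```

```text
flange out (np.float64(282.89094774622095), np.float64(339.38801353937123))
flange in (np.float64(282.3418851572557), np.float64(341.8239574056716))
mid (np.float64(281.28678966293154), np.float64(346.5049417768775))
waist end (np.float64(280.2366835496985), np.float64(351.16379050724754))
pillar corner -1 -1 (np.float64(279.30909554034804), np.float64(362.56955025388174))
pillar corner -1 1 (np.float64(266.88712503571014), np.float64(355.658069090059))
pillar corner 1 1 (np.float64(263.1786193470518), np.float64(372.583369788049))
pillar corner 1 -1 (np.float64(275.3860888226683), np.float64(379.90948227220747))
0.77 [273.7, 357.3]
276 [225 226 225 220 211 192 151  91  42  41  60  70  68  51  45  30  28  24
  30  48  78 102 111 119 143 165 164 141 112  88]
278 [188 190 187 181 166 143 109  67  33  17  21  14  17  10  15   7  16  21
  18  13  25  45  66  84 106 124 137 125 103  82]
280 [152 151 152 151 149 138 115  77  57  36  26  15  16  16   7   8  11  14
  16   6  24  38  56  71  78  84  84  82  74  67]
282 [150 151 154 153 145 138 120  87  65  54  30  15  17  16   7   2  11  18
  16  12  18  36  55  65  74  76  76  67  61  51]
284 [149 149 147 141 130 126 111  87  61  43  25  15   6  15  10  22  26  28
  40  41  46  51  65  73  71  80  73  60  50  46]
286 [148 145 146 137 120 105 102  84  60  33  10  13  22  44  60  71  73  80
  81  86  81  75  72  77  77  78  70  54  43  42]
```

Emit:
{"fn": "move_arm", "kwargs": {
  "motion": [
    {"x": -0.4,"y": 0,"z": 3,"yaw": 0},
    {"x": -0.4,"y": 0,"z": 6,"yaw": 0},
    {"x": -0.4,"y": 0,"z": 9,"yaw": 0},
    {"x": -0.4,"y": 0,"z": 11,"yaw": 0},
    {"x": -0.4,"y": 0,"z": 11.8,"yaw": 0},
    {"x": -0.4,"y": 0,"z": 11.8,"yaw": 0},
    {"x": -0.4,"y": 0,"z": 11.8,"yaw": 0}
  ]
}}

```text
clock: 12.42
eef_pos: [0.5263, -0.1656, 0.0654]
tool_rot: [0.156, 0.988, -0.0, 0.001]
ft_force: [-0.3, 0.2, -0.4]
grip_width: 0.0853
grasp_force: 0.0
```

Emit:
{"fn": "move_arm", "kwargs": {
  "motion": [
    {"x": 0,"y": 0,"z": 0,"yaw": 0},
    {"x": 0,"y": 0,"z": 0,"yaw": 0},
    {"x": 0,"y": 0,"z": 0,"yaw": 0},
    {"x": 0,"y": 0,"z": 0,"yaw": 0},
    {"x": 0,"y": 0,"z": 0,"yaw": 0},
    {"x": 0,"y": 0,"z": 0,"yaw": 0}
  ],
  "gripper": -1
}}

```text
clock: 13.18
eef_pos: [0.5266, -0.1626, 0.0653]
tool_rot: [0.155, 0.988, 0.003, 0.001]
ft_force: [0.3, 6.7, 4.4]
grip_width: 0.0283
grasp_force: 58.9
```

Emit:
{"fn": "move_arm", "kwargs": {
  "motion": [
    {"x": 0.1,"y": 0.3,"z": 0,"yaw": 0},
    {"x": 0.5,"y": 0.3,"z": 0,"yaw": 0},
    {"x": 1.0,"y": 0.3,"z": 0,"yaw": 0},
    {"x": 1.5,"y": 0.3,"z": 0,"yaw": 0},
    {"x": 2.0,"y": 0.3,"z": 0,"yaw": 0},
    {"x": 2.5,"y": 0.3,"z": 0,"yaw": 0},
    {"x": 3.0,"y": 0.3,"z": 0,"yaw": 0},
    {"x": 3.0,"y": 0.3,"z": 0,"yaw": 0},
    {"x": 3.0,"y": 0.3,"z": 0,"yaw": 0},
    {"x": 3.0,"y": 0.3,"z": 0,"yaw": 0}
  ]
}}

```text
clock: 14.42
eef_pos: [0.501, -0.1544, 0.0653]
tool_rot: [0.156, 0.988, -0.0, 0.003]
ft_force: [7.2, -1.6, 0.1]
grip_width: 0.0283
grasp_force: 59.3
```

```bash
python3 - <<'E'
from h import *
np.set_printoptions(precision=4,suppress=True)
t=bot.camera("top");s=bot.camera("side");o0=cv2.imread("pics/top0.png")
f=lambda i:cv2.resize(i[195:265,350:405],None,fx=7,fy=7,interpolation=cv2.INTER_CUBIC)
g=cv2.resize(s[240:310,320:390],None,fx=5,fy=5,interpolation=cv2.INTER_CUBIC)
def up(c):
    return cv2.convertScaleAbs(c,alpha=1.4)
w=np.zeros((490,385*2,3),np.uint8);w[:,:385]=up(f(o0));w[:,385:]=up(f(t))
cv2.imwrite("pics/k1.png",w);cv2.imwrite("pics/k1s.png",g)
o=bot.get_obs();print(o["eef_pos"],o["ft_force"],o["grip_width"],o["grasp_force"],o["tool_rot"],o["clock"])
E
```

```text
[ 0.5011 -0.1544  0.0653] [ 5.9353 -2.8317  0.1602] 0.02877352907124129 59.26344931125641 [ 0.1558  0.9878 -0.0003  0.0035] 14.525
```

View pics/k1.png

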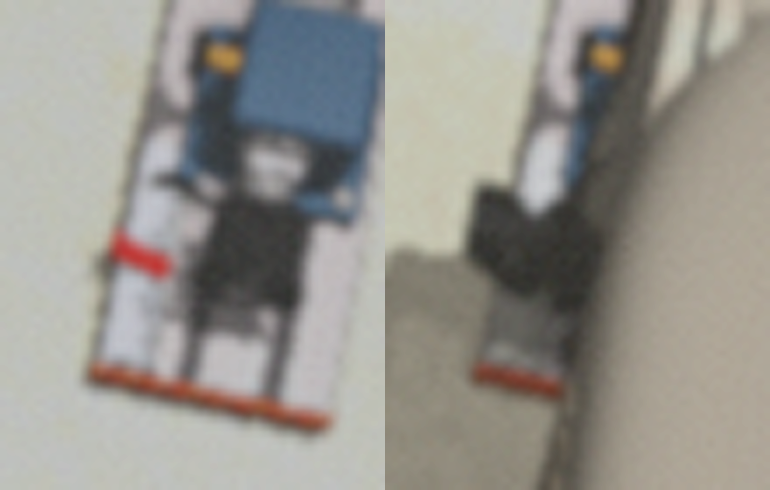

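Left (at rest): pointer tip at about (165,182), red clip centre at about (140,258), end strip along the bottom. Right (now): the finger covers both. I'll take the travel from the rest picture with a rectified profile.

```bash
python3 - <<'E'
from h import *
np.set_printoptions(precision=1,suppress=True,linewidth=200)
u=np.array([.952,-.307,0]);v=np.array([.307,.952,0]);O=np.array([.5800,-.1815,0])
im=cv2.imread("pics/top0.png").astype(np.float32)
def rect(z,us,vs):
    m=np.array([[proj("top",O+a*u+b*v+[0,0,z])[::-1] for b in vs] for a in us],np.float32)
    return cv2.remap(im,m[...,0],m[...,1],cv2.INTER_CUBIC)
us=np.arange(-.125,-.015,.001)
vs=np.arange(.024,.053,.003)
R=rect(.035,us,vs)
print("v mm",vs*1000)
redd=np.clip(R[...,2]-np.maximum(R[...,0],R[...,1])-15,0,None);sel=us>-.09
w=redd*sel[:,None];print("red per v",w.sum(0));print("red u by v",(w*us[:,None]*1e3).sum(0)/(w.sum(0)+1e-6),"all",(w.sum(1)*us).sum()/w.sum()*1e3)
g=R.max(2)
for i in range(0,len(us),2):
    if -.06<us[i]<-.018:print(round(us[i]*1e3),g[i])
E0=rect(.02,np.arange(-.125,-.095,.001),np.arange(-.04,.041,.01))
e=np.clip(E0[...,2]-E0[...,1]-20,0,None);print("strip u by v",(e*np.arange(-125,-95)[:len(e),None]).sum(0)/(e.sum(0)+1e-6))
E
```

```text
v mm [24. 27. 30. 33. 36. 39. 42. 45. 48. 51.]
red per v [  0.  218.1 539.9 607.2 557.6 567.7 586.  610.5 534.5  81.2]
red u by v [  0.  -63.3 -63.3 -62.8 -62.2 -61.6 -60.9 -60.1 -59.1 -58.5] all -61.462992178431044
-59 [109.4 121.3 123.2 127.5 132.9 136.9 137.4 132.5 125.9 124.3]
-57 [105.2 117.8 116.  120.2 127.9 134.8 135.8 130.3 126.9 129.6]
-55 [102.9 117.5 118.1 119.3 125.8 133.1 133.9 127.8 124.  128.4]
-53 [106.1 119.5 126.  125.6 129.3 135.6 134.8 122.7 113.3 123.7]
-51 [114.  121.3 124.9 125.8 133.7 141.5 140.7 119.1 102.9 118.9]
-49 [122.3 122.5 123.6 130.8 138.6 143.5 141.7 118.7  99.7 118.2]
-47 [128.1 123.1 122.3 133.8 141.5 144.  140.6 115.2  99.5 121.1]
-45 [129.  124.1 121.9 135.6 142.1 144.5 139.9 114.5 101.4 124.8]
-43 [125.  122.4 123.4 136.3 141.6 144.  140.3 117.6 103.5 126.6]
-41 [119.9 118.6 125.5 136.8 142.6 143.  139.7 120.9 102.5 123.9]
-39 [112.9 114.6 123.  135.6 144.  142.9 138.5 120.3  97.6 116.5]
-37 [ 96.1 101.1 114.4 129.2 138.4 137.7 136.3 117.8  94.8 114.6]
-35 [ 76.3  83.  103.2 119.7 122.1 123.1 129.1 114.5  94.8 117.6]
-33 [ 65.5  64.4  80.2  92.4  96.  106.2 122.8 112.3  95.6 120.2]
-31 [ 67.   54.1  59.3  68.2  77.3  97.9 122.3 113.7  97.1 119. ]
-29 [ 78.4  60.7  56.3  64.9  82.5 106.5 128.7 117.4  96.3 117.6]
-27 [ 85.5  77.2  72.1  83.1 106.9 124.6 136.7 121.2  93.9 114.3]
-25 [ 84.9  89.   90.6 105.1 127.2 137.3 141.7 121.8  94.3 111.7]
-23 [ 76.6  90.4  96.1 117.6 140.  143.9 141.6 118.3  93.8 112.5]
-21 [ 65.8  83.   97.3 121.3 141.1 145.4 142.  117.   92.8 116.1]
-19 [ 59.5  74.1  92.  118.6 139.1 142.8 138.7 113.6  95.  119.1]
strip u by v [-105.1 -105.2 -104.3 -105.4 -105.3 -104.6 -105.3 -105.  -105. ]
```

Emit:
{"fn": "move_arm", "kwargs": {
  "motion": [
    {"x": 0.2,"y": 0,"z": 0,"yaw": 0},
    {"x": 0.43,"y": 0,"z": 0,"yaw": 0},
    {"x": 0.43,"y": 0,"z": 0,"yaw": 0},
    {"x": 0.43,"y": 0,"z": 0,"yaw": 0},
    {"x": 0.43,"y": 0,"z": 0,"yaw": 0},
    {"x": 0.43,"y": 0,"z": 0,"yaw": 0}
  ]
}}

```text
clock: 15.28
eef_pos: [0.4972, -0.1531, 0.0653]
tool_rot: [0.156, 0.988, -0.0, 0.004]
ft_force: [6.8, -2.2, -1.1]
grip_width: 0.0283
grasp_force: 59.2
```

```bash
python3 - <<'E'
from h import *
np.set_printoptions(precision=4,suppress=True)
u=np.array([.952,-.307,0])
s=bot.camera("side");t=bot.camera("top");o=bot.get_obs()
print(o["eef_pos"],"travel",(np.array([.5266,-.1626,.0653])-o["eef_pos"])@u,o["ft_force"],o["grip_width"])
# live centre moves with quill: compare side views before/after
s0=cv2.imread("pics/side0.png")
f=lambda i:cv2.resize(i[245:305,330:420],None,fx=4.4,fy=4.4,interpolation=cv2.INTER_CUBIC)
cv2.imwrite("pics/q1.png",np.vstack([f(s0),f(s)]))
E
```

```text
[ 0.4972 -0.1531  0.0653] travel 0.030931585267331304 [ 6.1388 -2.2476 -0.4706] 0.028267796541745143
```

View pics/q1.png

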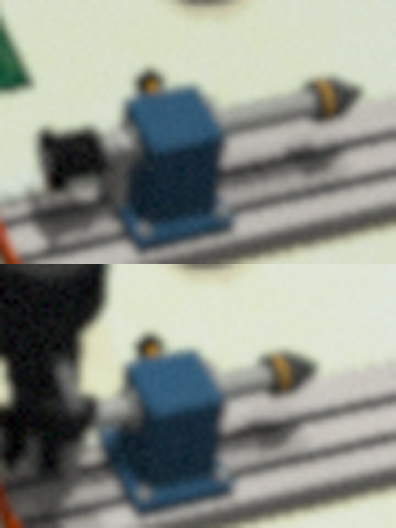

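The live centre moved from (358,93) to (316,106), so the quill is open. Measuring its travel from that independently.

```bash
python3 - <<'E'
from h import *
u=np.array([.952,-.307,0]);O=np.array([.58,-.1815,.085])
s0=cv2.imread("pics/side0.png");k=4
ims=[bot.camera("side") for _ in range(4)];s1=np.mean(ims,0).astype(np.uint8)
T0=cv2.resize(s0[254:278,396:416],None,fx=8,fy=8,interpolation=cv2.INTER_CUBIC)
S=cv2.resize(s1[250:290,375:420],None,fx=8,fy=8,interpolation=cv2.INTER_CUBIC)
r=cv2.matchTemplate(S,T0,cv2.TM_CCOEFF_NORMED);_,v,_,(x,y)=cv2.minMaxLoc(r)
dx,dy=375+x/8-396,250+y/8-254;print("shift px",dx,dy,v)
# yellow ring centroid
def ring(i):
    i=i.astype(int);w=np.clip(np.minimum(i[...,2],i[...,1])-i[...,0]-40,0,None).astype(float);m=np.zeros_like(w);m[255:285,385:412]=1;w*=m
    R,Cc=np.indices(w.shape);return (w*R).sum()/w.sum(),(w*Cc).sum()/w.sum()
a,b=ring(s0),ring(s1);print(a,b)
for (d0,c0) in((a,b),):
    def uu(rc):  # project on axis line by col
        us=np.linspace(0,.15,1501);c=[proj("side",O+t*u)[1] for t in us];return np.interp(rc[1],c,us)
    print("ring travel",uu(a)-uu(b)); 
    print("tmpl travel",uu(a)-uu((0,a[1]+dx)))
    print("row check",proj("side",O+uu(a)*u),a)
E
```

```text
shift px -10.0 2.25 0.9964522123336792
(np.float64(265.325), np.float64(403.9)) (np.float64(267.9047619047619), np.float64(393.6190476190476))
ring travel 0.031387764152117414
tmpl travel 0.030534476274646297
row check (np.float64(267.9958547286957), np.float64(403.90000001934584)) (np.float64(265.325), np.float64(403.9))
```

```bash
python3 -c "
from workcell import bot
print(bot.job_done())"
```

```text
the job is handed in; nothing more can be done
None
```

I handed the job in: the blank lies on the mat with its red line within about 1.5° of the top, and the arm is holding the tailstock open about 31 mm. I set that travel from the picture taken before the pull, because the fingers now hide the pointer and clip, so I could not check them directly.

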